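# Put a gear set away in stepped trays

### The arm

A 6-joint arm with a two-finger parallel gripper is mounted at the origin on the work surface. World frame = base frame: x ahead of the robot, y to its left, z up, the work surface at z = 0. Lengths are in m, angles in rad, forces in N, time in s.
With the tool pointing down it reaches from about 0.35 to 0.975 m from the base axis. Payload 4.9 kg.
Tool frame: the origin (TCP) lies at the very end of the fingers, on their centre line; the grasp point (between the pads) lies 19 mm behind it (ctrl.grasp_offset is the distance from the TCP to the grasp point, in m); z points along the fingers, y is the line along which they close (so a half turn about z gives the same grasp; the last joint's range is limited). The gripper opens to 85 mm and grips with 20 to 120 N. Pads are 22 mm wide; open, the fingers measure 114 mm over their backs; the gripper's body (76 mm by 85 mm) begins 54 mm behind the grasp point. The pads swing forward as they close: fully open they stand 13 mm farther back than shut.
Start: joints at [-1.466, 0.053, 1.613, -0, 1.476, -0.119], TCP at [0.139, -0.609, 0.231] pointing down, gripper open.
Joint ranges: [-3.01, 3.01], [-1.01, 2.22], [0.06, 2.58], [-1.02, 4.17], [0.09, 2.62], [-3.14, 3.14]. Speed limits (rad/s): [2.57, 2.57, 3.14, 3.14, 3.14, 3.14].

### API

Orientations are given as a rotation vector (axis times angle).
In Python, from station import ctrl, optics gives the robot as it stands.
- The arm moves only by the shell command python3 -m handwheel 'ROWS' [OPENING] [FORCE]. ROWS is JSON, a list of rows, each an object of numbers: "tx", "ty", "tz": the shift along the tool's x, y, z in mm; "roll": the turn about the tool's z in rad. A call has 1 to 12 rows; each row shifts and turns the commanded pose from where the row before left it, along the tool's axes as they then stand; what a row does not reach is not made up. A row lasts 1/12 s, in which the tool goes at most 41.7 mm and 7.16 degrees, less where a joint would pass 70% of its speed; a pose out of reach is approached as far as the arm can. A call with a gripper value outside its range is refused whole. OPENING is the finger opening in mm, from 0 to 85.4, set as the call begins (- or left out, the last holds). The fingers move at their own pace and stop on an object; FORCE is the grip in N (left out, the last holds). Time passes only in rows, so rows that do not move let the fingers close. It gives the time, the measured TCP pose, the force, the opening and the grip force at its end, in the units of the state.
- ctrl.get_obs(): the state, without advancing time (a new reading comes with each control period).
- optics.get_image(name): name is "scene" or "top" or "wrist"; returns (picture, depth): 384x512x3 uint8, red, green, blue; 384x512 float32, m along the optical axis (not along the pixel's ray), 0 where there is no reading.
- optics.camera_params(name): a dict with "mtx" (3x3 intrinsics, pixels), "k1" (the pictures are not rectified: a ray, as slopes to the right and down, at radius r is drawn at 1 + k1 r^2 times it, then the intrinsics apply), "extrinsics" (4x4, takes a point from camera to world coordinates); the wrist camera has in their place "tool_from_camera" (4x4, takes a point from camera to tool coordinates, whose origin is the TCP and whose axes are the flange's). Camera axes: x right, y down, z forward; pixel columns grow to the right and rows downward; lengths in m; the calibration is good to about 2 mm. A picture is of the moment at which its call begins: read the wrist's pose just before it. camera_params takes no time and is no camera call.
- ctrl.finish_job(): hands the job in; it is judged then, once.
The state is a dict: "t": time; "q": joint angles; "dq": joint speeds; "effort": joint torques, N m; "tool_pos": TCP position; "tool_rot": TCP orientation; "contact_force": force on the tool from outside, world axes, zero at the start; "wrist_torque": the same for the moment, N m; "opening": finger opening in m; "grip_force": force on a finger pad.
Only numpy, scipy, OpenCV 4.12 (cv2) and the standard library are available. Lean on these libraries where they do the work, as an engineer would, in place of code of your own. Each camera call takes 0.05 s, during which the arm holds its last target. There are 200 camera calls.

### The job

Put the three toothed gears away in the stack of three stepped trays: the largest gear lies in the short bay of the longest tray, which stays where it is, the medium gear in the short bay of the middle tray and the smallest in either bay of the shortest tray, each standing flat on the tray floor with its hub up. Stack the trays squarely by length with alternating steps: the middle tray rests on the rim of the longest one over its long bay, their ends flush, with its own short bay at the far end from the longest tray's short bay, and the shortest tray rests on the rim of the middle one over its long bay, again with ends flush, so that both short bays stay open to view. Leave the square flange, the bearing ring and the brass nut where they are.

Things in the scene. Friction and masses are not known exactly. Their poses are not given: they have to be found in the camera images.
- tray_bottom: white open tray, 244 (x) by 76 (y) by 30 mm high; floor and walls 4 mm; a rim-high 10 mm divider across it, centred at x = -45 mm, between the short bay (68 mm long inside, at the -x end) and the long bay (158 mm inside, at the +x end). It is fixed to the bench. Origin: centre of its underside
- tray_middle: white open tray, 172 (x) by 76 (y) by 30 mm high; floor and walls 4 mm; a rim-high 10 mm divider across it, centred at x = +19 mm, between the long bay (96 mm inside, at the -x end) and the short bay (58 mm inside, at the +x end). Loose, 300 g; pinch the divider from above. Origin: centre of underside. Stacked: at x = +36 mm, y = 0, z = 30 mm in the longest tray's frame, pointing the same way
- tray_top: white open tray, 110 (x) by 76 (y) by 30 mm high; floor and walls 4 mm; a rim-high 10 mm divider across it, at its middle, between two equal bays (46 mm inside). Loose, 220 g; pinch the divider from above. Origin: centre of underside. Stacked: at x = -31 mm, y = 0, z = 30 mm in the middle tray's frame, either way round
- gear_large: toothed gear wheel of dark steel, the largest of three (52 mm over the teeth, 12 mm thick), standing flat with a plain round hub of 22 mm diameter rising from its middle to 46 mm above its underside; 260 g. Origin: centre of the underside, z up along the hub; loose
- gear_medium: toothed gear wheel of dark steel, the medium one of three (42 mm over the teeth, 12 mm thick), standing flat with a plain round hub of 20 mm diameter rising from its middle to 46 mm above its underside; 190 g. Origin: centre of the underside, z up along the hub; loose
- gear_small: toothed gear wheel of dark steel, the smallest of three (32 mm over the teeth, 12 mm thick), standing flat with a plain round hub of 18 mm diameter rising from its middle to 46 mm above its underside; 120 g. Origin: centre of the underside, z up along the hub; loose
- flange: square flange of the same dark steel, four bolt holes in its corners, 40 by 40 mm, 12 mm thick, with a 20 mm hub up to 46 mm; not to be moved. Origin: centre of the underside
- bearing: low bright steel bearing ring, 38 mm outside, 20 mm bore, 12 mm high; not to be moved. Origin: centre of the underside
- nut: brass hexagon nut, 26 mm across flats, 12 mm high; not to be moved. Origin: centre of the underside
Mind the look-alikes: they are no part of the job. Leave any turquoise look-alike of the tray_top alone.

How it is judged:
At the end, for the whole second after the job is handed in: Trays stacked flat on the rims as the goal says, each within 12 mm in x and y (3 mm in height) of its flush place and 0.15 rad of square, middle tray's short bay at the end away from the longest's; each gear flat (3 mm, 0.12 rad) on the floor of its own bay; all at rest (x of tray_middle in the frame of tray_bottom between 0.024 and 0.048 m and y of tray_middle in the frame of tray_bottom between -0.012 and 0.012 m and z of tray_middle in the frame of tray_bottom between 0.027 and 0.033 m and angle between the x axis of tray_middle and the x axis of tray_bottom, either way round below 0.15 rad and x of tray_bottom in the frame of tray_middle below 0 m and x of tray_top in the frame of tray_middle between -0.043 and -0.019 m and y of tray_top in the frame of tray_middle between -0.012 and 0.012 m and z of tray_top in the frame of tray_middle between 0.027 and 0.033 m and angle between the x axis of tray_top and the x axis of tray_middle, either way round below 0.15 rad and x of gear_large in the frame of tray_bottom between -0.099 and -0.069 m and y of gear_large in the frame of tray_bottom between -0.015 and 0.015 m and z of gear_large in the frame of tray_bottom between 0.001 and 0.007 m and x of gear_medium in the frame of tray_middle between 0.038 and 0.068 m and y of gear_medium in the frame of tray_middle between -0.018 and 0.018 m and z of gear_medium in the frame of tray_middle between 0.001 and 0.007 m and x of gear_small in the frame of tray_top between -0.045 and 0.045 m and y of gear_small in the frame of tray_top between -0.025 and 0.025 m and z of gear_small in the frame of tray_top between 0.001 and 0.007 m and angle between each of gear_large, gear_medium, gear_small's own z axis and vertical below 0.12 rad and linear speed of each of gear_large, gear_medium, gear_small, tray_middle, tray_top below 0.02 m/s and angular speed of each of gear_large, gear_medium, gear_small, tray_middle, tray_top below 0.2 rad/s); the robot touches nothing.
It fails at once if the square flange is moved more than 30 mm (distance of flange from where it was at the start of the episode above 0.03 m).
It fails at once if the bearing ring is moved more than 30 mm (distance of bearing from where it was at the start of the episode above 0.03 m).
It fails at once if the brass nut is moved more than 30 mm (distance of nut from where it was at the start of the episode above 0.03 m).
It also fails if it takes over 118 s, if anything falls off the work surface, if the arm or the gripper's body presses on something with over 40 N, if the wrist force passes 120 N, or if a joint passes its speed limit or range.

## Working session

There is one attempt and no reset: what is moved stays moved. The work goes in short steps, Python scripts to look and compute and a shell command to move; the robot and the scene stay as the last step left them, time stands still between calls to the robot, and variables do not carry over. Pictures are saved under pics/ and viewed, at most 14 in all, crops included, and the job is handed in when it is done.

```bash
ls; mkdir -p pics; cat > h.py <<'E'
import numpy as np,cv2
from station import ctrl,optics
from scipy.spatial.transform import Rotation as R
def ext(n):
    p=optics.camera_params(n)
    if n!='wrist': return p,np.array(p['extrinsics'])
    o=ctrl.get_obs();T=np.eye(4);T[:3,:3]=R.from_rotvec(o['tool_rot']).as_matrix();T[:3,3]=o['tool_pos']
    return p,T@np.array(p['tool_from_camera'])
def shot(n,name):
    p,T=ext(n);im,d=optics.get_image(n)
    cv2.imwrite(f'pics/{name}.png',im[:,:,::-1]);np.savez(f'pics/{name}.npz',im=im,d=d,T=T,K=np.array(p['mtx']),k1=p['k1'])
def cloud(name):
    z=np.load(f'pics/{name}.npz');K=z['K'];d=z['d'];h,w=d.shape
    u,v=np.meshgrid(np.arange(w),np.arange(h))
    x=(u-K[0,2])/K[0,0];y=(v-K[1,2])/K[1,1]
    a,b=x.copy(),y.copy()
    for _ in range(8):
        s=1+float(z['k1'])*(a*a+b*b);a=x/s;b=y/s
    P=np.stack([a*d,b*d,d],-1)@z['T'][:3,:3].T+z['T'][:3,3]
    P[d==0]=np.nan
    return z['im'],P
E
python3 - <<'E'
from h import *
shot('top','top0');shot('scene','sc0')
print(ctrl.get_obs()['tool_rot'],ctrl.grasp_offset)
print(optics.camera_params('wrist')['tool_from_camera'])
a=cv2.imread('pics/top0.png');cv2.imwrite('pics/top0b.png',cv2.resize(a,(800,600),interpolation=2))
E
```

```text
pics
[-3.12009810e+00 -3.50554234e-01 -1.75255121e-05] 0.0187
[[ 7.17538727e-04 -9.65770561e-01 -2.59396817e-01  6.58433362e-02]
 [ 9.99999088e-01  3.96207616e-04  1.29104291e-03  5.72461356e-04]
 [-1.14407624e-03 -2.59397507e-01  9.65769965e-01 -1.42626750e-01]
 [ 0.00000000e+00  0.00000000e+00  0.00000000e+00  1.00000000e+00]]
```

View pics/top0b.png

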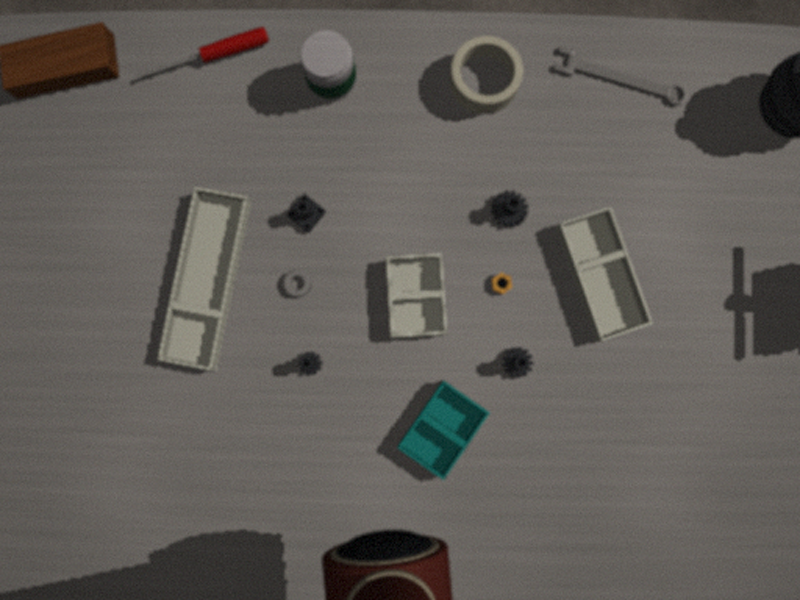

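View pics/sc0.png

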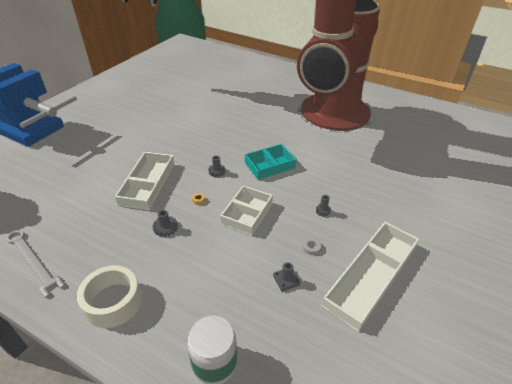

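The top view shows, in 800×600 pixels:
- **Trays:** longest at (203,280) with its short bay at the bottom, middle at (606,273) with its short bay at the top, shortest at (416,296). The turquoise look-alike is at (443,430).
- **Dark hubs:** (510,208), (515,362) and (308,362) are gears. The square flange is at (306,212).

Next I measure them.

```bash
python3 - <<'E'
from h import *
im,P=cloud('top0')
z=P[...,2];print('bench z',np.nanmedian(z[200:300,100:400]))
c=lambda u,v:(int(u*.64),int(v*.64))
m=((z>.006)&(z<.06)).astype(np.uint8);m[:110]=0;m[330:]=0
n,L,S,C=cv2.connectedComponentsWithStats(m)
for i in range(1,n):
    if S[i,4]<25: continue
    Q=P[L==i];zz=Q[:,2]
    if S[i,4]>1200:
        q=Q[(zz>.02)&(zz<.04)]
        r=cv2.minAreaRect((q[:,:2]*1000).astype(np.float32));print('tray',C[i]/.64,S[i,4],np.round(r[0],1),np.round(r[1],1),r[2],'rimz',np.median(q[:,2]))
    else:
        h=Q[zz>zz.max()-.008]
        r=cv2.minEnclosingCircle((Q[zz<.022][:,:2]*1000).astype(np.float32)) if (zz<.022).sum()>3 else None
        print('part',C[i]/.64,S[i,4],'hub',np.round(h.mean(0)*1000,1),'max',zz.max(),'circ',r)
E
python3 - <<'E'
import cv2
a=cv2.imread('pics/top0.png')
k=lambda u,v:cv2.resize(a[int(v*.64)-30:int(v*.64)+30,int(u*.64)-33:int(u*.64)+33],(396,300),interpolation=2)
cv2.imwrite('pics/parts.png',cv2.vconcat([cv2.hconcat([k(306,212),k(510,208)]),cv2.hconcat([k(308,362),k(515,362)])]))
E
```

```text
bench z -0.0006425857444548599
tray [201.7430962  279.50804682] 1367 [546.1 287.1] [ 78.9 244.5] 80.7939682006836 rimz 0.028121595354135387
part [509.06336565 207.87309557] 361 hub [ 652.7 -135.4   45.5] max 0.04858334982614965 circ ((652.4789428710938, -135.78158569335938), 25.202741622924805)
part [305.7116997  212.02839177] 328 hub [641.7 149.   44.7] max 0.04873776851270095 circ ((641.7200317382812, 148.9169921875), 25.754741668701172)
part [603.48557692 271.35322398] 1105 hub [ 566.2 -265.    29.7] max 0.035304916817409215 circ ((559.3557739257812, -261.65625), 90.53657531738281)
part [416.35486931 292.61962479] 593 hub [527.   -7.2  29.4] max 0.0345738484064928 circ ((527.2476196289062, -7.248177528381348), 61.181495666503906)
part [296.49092179 282.07053073] 179 hub [542.8 158.4  10.7] max 0.014944000550774494 circ ((542.8966064453125, 158.8165740966797), 18.905986785888672)
part [501.92871094 282.03125   ] 128 hub [ 547.7 -126.2   12. ] max 0.01708826230335847 circ ((547.9393310546875, -126.05677795410156), 14.452508926391602)
part [517.2129065  361.50279472] 246 hub [ 438.2 -147.9   45.2] max 0.048989565223389264 circ ((438.6227111816406, -148.9566192626953), 20.819101333618164)
part [309.54391892 362.30996622] 148 hub [432.3 137.1  45. ] max 0.04990153106569162 circ ((432.2650146484375, 136.81777954101562), 15.876723289489746)
part [443.41833726 431.28685142] 636 hub [345.9 -47.1  29. ] max 0.034081961249670556 circ ((347.9557189941406, -46.26472854614258), 64.03522491455078)
```

View pics/parts.png

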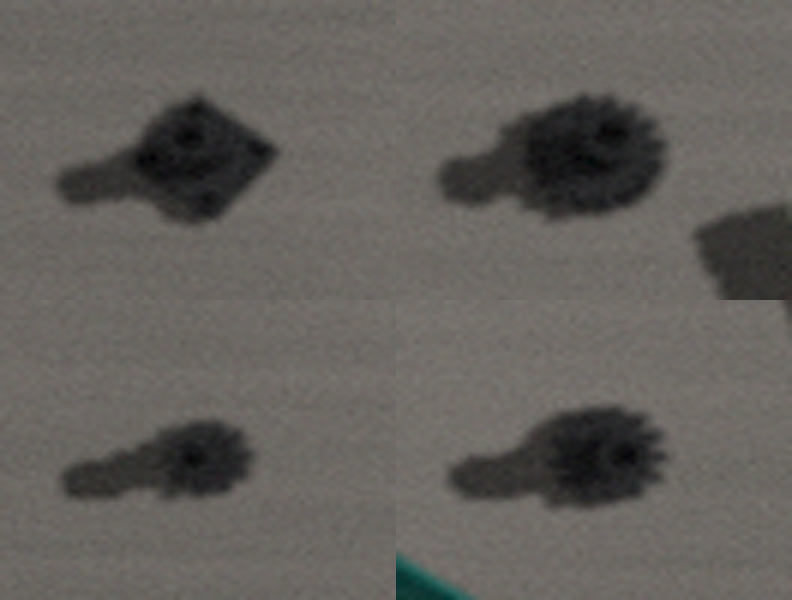

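Identities: (510,208), r≈25 mm, is the large gear. (515,362), r≈21 mm, is the medium, and (308,362), r≈16 mm, is the small. All three are toothed in the crop. (306,212) is square with bolt holes, so it is the flange. Next I fit the trays and confirm the dividers.

```bash
cat >> h.py <<'E'
def tray(name,cx,cy,rad,zr=.030,lx=None):
    "fit rim rectangle near (cx,cy) mm"
    im,P=cloud(name);q=P.reshape(-1,3)*1000
    q=q[(np.abs(q[:,2]-zr*1000)<7)&(np.hypot(q[:,0]-cx,q[:,1]-cy)<rad)][:,:2]
    (c,wh,a)=cv2.minAreaRect(q.astype(np.float32))
    if wh[0]<wh[1]: a+=90;wh=wh[::-1]
    a=(a+90)%180-90
    u=np.array([np.cos(np.radians(a)),np.sin(np.radians(a))]);v=np.array([-u[1],u[0]])
    s=(q-c)@u;t=(q-c)@v
    inn=np.abs(t)<25
    h,e=np.histogram(s[inn],bins=np.arange(-130,131,4))
    k=np.abs(s)<wh[0]/2-8
    dv=s[inn&k]
    print('c',np.round(c,1),'size',np.round(wh,1),'yaw',round(np.radians(a),3),'divider at',round(float(np.median(dv)),1) if len(dv) else None,len(dv))
def go(x,y,z,yaw,h=0):
    o=ctrl.get_obs();p=np.array(o['tool_pos'])*1000;M=R.from_rotvec(o['tool_rot']).as_matrix()
    f=np.arctan2(M[1,0],M[0,0]);r=(f-yaw+np.pi)%(2*np.pi)-np.pi
    d=np.array([x,y])-p[:2]
    print('roll %.3f then tx %.1f ty %.1f tz %.1f'%(r,d@[np.cos(yaw),np.sin(yaw)],d@[np.sin(yaw),-np.cos(yaw)],p[2]-z),'now',p.round(1),round(f,3),'t',round(o['t'],2),'tilt',M[2].round(3))
E
python3 - <<'E'
from h import *
tray('top0',546,287,140);tray('top0',562,-263,105);tray('top0',527,-7,75)
go(652.6,-135.5,120,-.16)
E
```

```text
c [546.1 287.1] size [244.5  78.9] yaw -0.161 divider at -44.6 109
c [ 561.2 -266.8] size [172.3  78.4] yaw 0.35 divider at 19.8 101
c [527.6  -7.2] size [110.3  75.9] yaw 0.081 divider at -0.6 117
roll 0.384 then tx 432.0 ty -549.2 tz 110.2 now [ 138.6 -608.8  230.2] 0.224 t 0.1 tilt [ 0.    -0.002 -1.   ]
```

```bash
python3 -m handwheel '[{"roll":0.096},{"roll":0.096},{"roll":0.096},{"roll":0.096},{"tx":21.6,"ty":-27.5},{"tx":21.6,"ty":-27.5},{"tx":21.6,"ty":-27.5},{"tx":21.6,"ty":-27.5},{"tx":21.6,"ty":-27.5},{"tx":21.6,"ty":-27.5},{"tx":21.6,"ty":-27.5},{"tx":21.6,"ty":-27.5}]' 48
python3 -m handwheel '[{"tx":21.6,"ty":-27.5},{"tx":21.6,"ty":-27.5},{"tx":21.6,"ty":-27.5},{"tx":21.6,"ty":-27.5},{"tx":21.6,"ty":-27.5},{"tx":21.6,"ty":-27.5},{"tx":21.6,"ty":-27.5},{"tx":21.6,"ty":-27.5},{"tx":21.6,"ty":-27.5},{"tx":21.6,"ty":-27.5},{"tx":21.6,"ty":-27.5},{"tx":21.6,"ty":-27.5}]'
python3 -c "
from h import *
go(652.6,-135.5,20,-.16)"
```

```text
roll 0.384 then tx 432.0 ty -549.2 tz 210.2 now [ 138.6 -608.8  230.2] 0.224 t 0.1 tilt [ 0.    -0.002 -1.   ]$[0]: bad value
$[0]: bad value
```

```bash
python3 -m handwheel '[{"tx":0,"ty":0,"tz":0,"roll":0.096}]' 48; python3 -m handwheel --help | head -30
```

```text
t: 0.18
tool_pos: [0.1387, -0.609, 0.2304]
tool_rot: [-3.134, -0.198, 0.0]
contact_force: [0.0, 1.0, 1.2]
opening: 0.0755
grip_force: 0.0invalid input: not JSON, or not a number
```

```bash
python3 -m handwheel '[{"tx":0,"ty":0,"tz":0,"roll":0.096},{"tx":0,"ty":0,"tz":0,"roll":0.096},{"tx":0,"ty":0,"tz":0,"roll":0.096},{"tx":21.6,"ty":-27.5,"tz":0,"roll":0},{"tx":21.6,"ty":-27.5,"tz":0,"roll":0},{"tx":21.6,"ty":-27.5,"tz":0,"roll":0},{"tx":21.6,"ty":-27.5,"tz":0,"roll":0},{"tx":21.6,"ty":-27.5,"tz":0,"roll":0},{"tx":21.6,"ty":-27.5,"tz":0,"roll":0},{"tx":21.6,"ty":-27.5,"tz":0,"roll":0},{"tx":21.6,"ty":-27.5,"tz":0,"roll":0}]' 48
python3 -m handwheel '[{"tx":21.6,"ty":-27.5,"tz":0,"roll":0},{"tx":21.6,"ty":-27.5,"tz":0,"roll":0},{"tx":21.6,"ty":-27.5,"tz":0,"roll":0},{"tx":21.6,"ty":-27.5,"tz":0,"roll":0},{"tx":21.6,"ty":-27.5,"tz":0,"roll":0},{"tx":21.6,"ty":-27.5,"tz":0,"roll":0},{"tx":21.6,"ty":-27.5,"tz":0,"roll":0},{"tx":21.6,"ty":-27.5,"tz":0,"roll":0},{"tx":21.6,"ty":-27.5,"tz":0,"roll":0},{"tx":21.6,"ty":-27.5,"tz":0,"roll":0},{"tx":21.6,"ty":-27.5,"tz":0,"roll":0},{"tx":21.6,"ty":-27.5,"tz":0,"roll":0}]'
python3 -c "
from h import *
go(652.6,-135.5,20,-.16)"
```

```text
t: 1.1
tool_pos: [0.3452, -0.4182, 0.2308]
tool_rot: [-3.131, 0.252, 0.001]
contact_force: [0.8, -0.2, -0.1]
opening: 0.0481
grip_force: 0.0
t: 2.1
tool_pos: [0.6537, -0.1338, 0.2306]
tool_rot: [-3.131, 0.251, 0.002]
contact_force: [-0.1, -0.1, 1.1]
opening: 0.0474
grip_force: 0.0
roll -0.000 then tx -0.8 ty 1.8 tz 210.6 now [ 653.7 -133.8  230.6] -0.16 t 2.1 tilt [-0.001 -0.    -1.   ]
```

```bash
python3 -m handwheel '[{"tx":-0.8,"ty":1,"tz":30,"roll":0},{"tx":0,"ty":0,"tz":30,"roll":0},{"tx":0,"ty":0,"tz":30,"roll":0},{"tx":0,"ty":0,"tz":30,"roll":0},{"tx":0,"ty":0,"tz":30,"roll":0},{"tx":0,"ty":0,"tz":20,"roll":0},{"tx":0,"ty":0,"tz":20,"roll":0},{"tx":0,"ty":0,"tz":10,"roll":0},{"tx":0,"ty":0,"tz":10,"roll":0},{"tx":0,"ty":0,"tz":0,"roll":0}]'
python3 -c "
from h import *
go(652.6,-135.5,20,-.16)"
python3 -m handwheel '[{"tx":0,"ty":0,"tz":0,"roll":0},{"tx":0,"ty":0,"tz":0,"roll":0},{"tx":0,"ty":0,"tz":0,"roll":0},{"tx":0,"ty":0,"tz":0,"roll":0},{"tx":0,"ty":0,"tz":0,"roll":0},{"tx":0,"ty":0,"tz":0,"roll":0}]' 10 60
```

```text
t: 2.93
tool_pos: [0.6505, -0.1358, 0.0189]
tool_rot: [-3.131, 0.251, 0.006]
contact_force: [-0.2, -0.1, -0.6]
opening: 0.0479
grip_force: 0.0
roll -0.000 then tx 2.0 ty -0.6 tz -1.1 now [ 650.5 -135.8   18.9] -0.16 t 2.93 tilt [-0.004 -0.001 -1.   ]
t: 3.43
tool_pos: [0.6533, -0.1366, 0.0233]
tool_rot: [3.131, -0.251, 0.005]
contact_force: [-0.8, 0.7, 5.4]
opening: 0.02
grip_force: 59.3
```

```bash
python3 -m handwheel '[{"tx":0,"ty":0,"tz":-10,"roll":0},{"tx":0,"ty":0,"tz":-20,"roll":0},{"tx":0,"ty":0,"tz":-25,"roll":0},{"tx":0,"ty":0,"tz":-25,"roll":0},{"tx":0,"ty":0,"tz":-15,"roll":0},{"tx":0,"ty":0,"tz":-5,"roll":0},{"tx":0,"ty":0,"tz":0,"roll":0}]'
python3 -c "
from h import *
go(463.2,300.6,120,-.16)"
```

```text
t: 4.02
tool_pos: [0.6526, -0.1365, 0.1228]
tool_rot: [3.131, -0.251, 0.004]
contact_force: [0.5, -0.1, -2.8]
opening: 0.0198
grip_force: 58.9
roll -0.000 then tx -256.6 ty -401.3 tz 2.8 now [ 652.6 -136.5  122.8] -0.16 t 4.02 tilt [ 0.002  0.    -1.   ]
```

```bash
python3 -m handwheel '[{"tx":-6,"ty":-10,"tz":0,"roll":0},{"tx":-13,"ty":-20,"tz":0,"roll":0},{"tx":-13,"ty":-20,"tz":0,"roll":0},{"tx":-16,"ty":-25,"tz":0,"roll":0},{"tx":-16,"ty":-25,"tz":0,"roll":0},{"tx":-16,"ty":-25,"tz":0,"roll":0},{"tx":-16,"ty":-25,"tz":0,"roll":0},{"tx":-16,"ty":-25,"tz":0,"roll":0},{"tx":-16,"ty":-25,"tz":0,"roll":0},{"tx":-16,"ty":-25,"tz":0,"roll":0},{"tx":-16,"ty":-25,"tz":0,"roll":0},{"tx":-16,"ty":-25,"tz":0,"roll":0}]'
python3 -m handwheel '[{"tx":-16,"ty":-25,"tz":0,"roll":0},{"tx":-16,"ty":-25,"tz":0,"roll":0},{"tx":-16,"ty":-25,"tz":0,"roll":0},{"tx":-16,"ty":-25,"tz":0,"roll":0},{"tx":-10,"ty":-16,"tz":0,"roll":0},{"tx":-6.6,"ty":-10.3,"tz":0,"roll":0},{"tx":0,"ty":0,"tz":0,"roll":0},{"tx":0,"ty":0,"tz":0,"roll":0}]'
python3 -c "
from h import *
go(463.2,300.6,27,-.16);shot('wrist','w1')"
```

```text
t: 5.02
tool_pos: [0.519, 0.1648, 0.1185]
tool_rot: [3.131, -0.251, -0.007]
contact_force: [1.3, 0.5, -3.0]
opening: 0.0201
grip_force: 59.0
t: 5.68
tool_pos: [0.4615, 0.3007, 0.1198]
tool_rot: [3.13, -0.249, -0.003]
contact_force: [0.7, -0.3, -3.2]
opening: 0.02
grip_force: 59.0
roll 0.001 then tx 1.7 ty -0.2 tz 92.8 now [461.5 300.7 119.8] -0.159 t 5.68 tilt [-0.002  0.002 -1.   ]
```

View pics/w1.png

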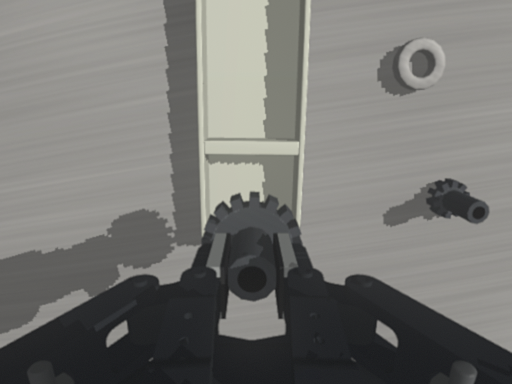

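The wrist view shows the gear held upright at (252,250), centred between the tray walls at x≈203 and x≈303. I lower it now.

```bash
python3 -m handwheel '[{"tx":1,"ty":0,"tz":20,"roll":0},{"tx":0,"ty":0,"tz":25,"roll":0},{"tx":0,"ty":0,"tz":20,"roll":0},{"tx":0,"ty":0,"tz":12,"roll":0},{"tx":0,"ty":0,"tz":6,"roll":0},{"tx":0,"ty":0,"tz":4,"roll":0},{"tx":0,"ty":0,"tz":3,"roll":0},{"tx":0,"ty":0,"tz":2,"roll":0},{"tx":0,"ty":0,"tz":0,"roll":0},{"tx":0,"ty":0,"tz":0,"roll":0}]'
python3 -c "
from h import *
go(463.2,300.6,27,-.16)"
```

```text
t: 6.57
tool_pos: [0.4643, 0.301, 0.0302]
tool_rot: [-3.131, 0.251, -0.002]
contact_force: [0.3, 0.1, -3.0]
opening: 0.02
grip_force: 59.1
roll -0.000 then tx -1.0 ty 0.6 tz 3.2 now [464.3 301.   30.2] -0.16 t 6.57 tilt [ 0.001 -0.001 -1.   ]
```

Still hanging free, so I lower in small steps until it touches, then release by a few mm and lift.

```bash
python3 -m handwheel '[{"tx":0,"ty":0,"tz":1.5,"roll":0},{"tx":0,"ty":0,"tz":1.5,"roll":0},{"tx":0,"ty":0,"tz":1,"roll":0},{"tx":0,"ty":0,"tz":0,"roll":0},{"tx":0,"ty":0,"tz":0,"roll":0}]'
python3 -c "
from h import *
go(463.2,300.6,27,-.16)"
```

```text
t: 6.98
tool_pos: [0.4642, 0.3011, 0.0273]
tool_rot: [-3.131, 0.251, -0.001]
contact_force: [-4.2, -1.8, 6.8]
opening: 0.0197
grip_force: 60.1
roll 0.000 then tx -0.9 ty 0.7 tz 0.3 now [464.2 301.1  27.3] -0.16 t 6.98 tilt [ 0.001 -0.    -1.   ]
```

```bash
python3 -m handwheel '[{"tx":0,"ty":0,"tz":0,"roll":0},{"tx":0,"ty":0,"tz":0,"roll":0},{"tx":0,"ty":0,"tz":0,"roll":0},{"tx":0,"ty":0,"tz":-5,"roll":0},{"tx":0,"ty":0,"tz":-15,"roll":0},{"tx":0,"ty":0,"tz":-25,"roll":0},{"tx":0,"ty":0,"tz":-30,"roll":0},{"tx":0,"ty":0,"tz":-30,"roll":-0.122},{"tx":0,"ty":0,"tz":-20,"roll":-0.122},{"tx":0,"ty":0,"tz":0,"roll":-0.122},{"tx":0,"ty":0,"tz":0,"roll":-0.122},{"tx":0,"ty":0,"tz":0,"roll":-0.122}]' 30
python3 -m handwheel '[{"tx":0,"ty":0,"tz":0,"roll":-0.122},{"tx":0,"ty":0,"tz":0,"roll":-0.122},{"tx":0,"ty":0,"tz":0,"roll":-0.122},{"tx":0,"ty":0,"tz":0,"roll":-0.122},{"tx":0,"ty":0,"tz":0,"roll":-0.122},{"tx":0,"ty":0,"tz":0,"roll":-0.122},{"tx":0,"ty":0,"tz":0,"roll":-0.122},{"tx":0,"ty":0,"tz":0,"roll":-0.122},{"tx":0,"ty":0,"tz":0,"roll":-0.122},{"tx":0,"ty":0,"tz":0,"roll":-0.122},{"tx":0,"ty":0,"tz":0,"roll":-0.122},{"tx":0,"ty":0,"tz":0,"roll":-0.122}]'
python3 -c "
from h import *
go(579.1,-260.4,9,1.916)"
```

```text
t: 7.98
tool_pos: [0.4641, 0.3009, 0.1516]
tool_rot: [-3.06, -0.71, -0.003]
contact_force: [0.7, -0.3, -0.1]
opening: 0.0299
grip_force: 0.0
t: 8.98
tool_pos: [0.4637, 0.3007, 0.1506]
tool_rot: [1.802, 2.573, 0.0]
contact_force: [1.1, 0.3, 0.5]
opening: 0.03
grip_force: 0.0
roll 0.004 then tx -567.1 ty -81.3 tz 141.6 now [463.7 300.7 150.6] 1.92 t 8.98 tilt [ 0.  0. -1.]
```

```bash
python3 -m handwheel '[{"tx":-30,"ty":-4.3,"tz":0,"roll":0},{"tx":-36,"ty":-5,"tz":0,"roll":0},{"tx":-36,"ty":-5,"tz":0,"roll":0},{"tx":-36,"ty":-5,"tz":0,"roll":0},{"tx":-36,"ty":-5,"tz":0,"roll":0},{"tx":-36,"ty":-5,"tz":0,"roll":0},{"tx":-36,"ty":-5,"tz":0,"roll":0},{"tx":-36,"ty":-5,"tz":0,"roll":0},{"tx":-36,"ty":-5,"tz":0,"roll":0},{"tx":-36,"ty":-5,"tz":0,"roll":0},{"tx":-36,"ty":-5,"tz":0,"roll":0},{"tx":-36,"ty":-5,"tz":0,"roll":0}]'
python3 -m handwheel '[{"tx":-36,"ty":-5,"tz":0,"roll":0},{"tx":-36,"ty":-5,"tz":0,"roll":0},{"tx":-36,"ty":-6,"tz":0,"roll":0},{"tx":-22,"ty":-3,"tz":0,"roll":0},{"tx":-11,"ty":-2,"tz":0,"roll":0},{"tx":0,"ty":0,"tz":0,"roll":0},{"tx":0,"ty":0,"tz":0,"roll":0}]'
python3 -c "
from h import *
go(579.1,-260.4,9,1.916);shot('wrist','w2')"
```

```text
t: 9.98
tool_pos: [0.5512, -0.1223, 0.1508]
tool_rot: [1.81, 2.567, 0.0]
contact_force: [0.7, 0.3, 0.2]
opening: 0.0296
grip_force: 0.0
t: 10.57
tool_pos: [0.5785, -0.2597, 0.1502]
tool_rot: [-1.81, -2.567, -0.001]
contact_force: [-0.2, 0.5, 0.8]
opening: 0.0302
grip_force: 0.0
roll -0.003 then tx -0.8 ty 0.3 tz 141.2 now [ 578.5 -259.7  150.2] 1.913 t 10.57 tilt [ 0.001 -0.    -1.   ]
```

View pics/w2.png

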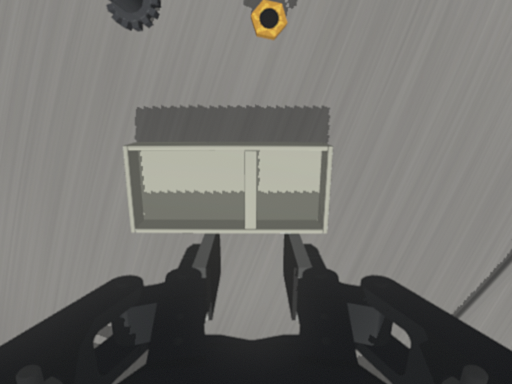

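The divider at column 250 is centred between the fingers, and the tray is square to the tool. Descend and pinch.

```bash
python3 -m handwheel '[{"tx":0,"ty":0,"tz":20,"roll":0},{"tx":0,"ty":0,"tz":28,"roll":0},{"tx":0,"ty":0,"tz":28,"roll":0},{"tx":0,"ty":0,"tz":28,"roll":0},{"tx":0,"ty":0,"tz":16,"roll":0},{"tx":0,"ty":0,"tz":10,"roll":0},{"tx":0,"ty":0,"tz":6,"roll":0},{"tx":0,"ty":0,"tz":4,"roll":0},{"tx":0,"ty":0,"tz":0,"roll":0},{"tx":0,"ty":0,"tz":0,"roll":0}]'
python3 -m handwheel '[{"tx":0,"ty":0,"tz":0,"roll":0},{"tx":0,"ty":0,"tz":0,"roll":0},{"tx":0,"ty":0,"tz":0,"roll":0},{"tx":0,"ty":0,"tz":0,"roll":0},{"tx":0,"ty":0,"tz":0,"roll":0},{"tx":0,"ty":0,"tz":0,"roll":0}]' 3 90
python3 -c "
from h import *
go(579.1,-260.4,9,1.916)"
```

```text
t: 11.45
tool_pos: [0.5796, -0.2604, 0.0116]
tool_rot: [1.808, 2.567, 0.0]
contact_force: [0.5, -0.5, -0.1]
opening: 0.0302
grip_force: 0.0
t: 11.95
tool_pos: [0.5796, -0.261, 0.0121]
tool_rot: [1.809, 2.566, 0.0]
contact_force: [-2.5, 0.4, 5.3]
opening: 0.0079
grip_force: 90.0
roll -0.002 then tx 0.7 ty -0.3 tz 3.1 now [ 579.6 -261.    12.1] 1.914 t 11.95 tilt [-0.002  0.001 -1.   ]
```

```bash
python3 -m handwheel '[{"tx":0,"ty":0,"tz":-5,"roll":0},{"tx":0,"ty":0,"tz":-15,"roll":0},{"tx":0,"ty":0,"tz":-25,"roll":0},{"tx":0,"ty":0,"tz":-25,"roll":0},{"tx":0,"ty":0,"tz":-25,"roll":0},{"tx":0,"ty":0,"tz":-20,"roll":0},{"tx":0,"ty":0,"tz":-10,"roll":0.1},{"tx":0,"ty":0,"tz":-5,"roll":0.1},{"tx":0,"ty":0,"tz":0,"roll":0.1},{"tx":0,"ty":0,"tz":0,"roll":0.1},{"tx":0,"ty":0,"tz":0,"roll":0.1},{"tx":0,"ty":0,"tz":0,"roll":0.004}]'
python3 -c "
from h import *
go(600.4,278.3,46,1.41);print(ctrl.get_obs()['contact_force'],ctrl.get_obs()['opening'])"
```

```text
t: 12.95
tool_pos: [0.5784, -0.26, 0.1407]
tool_rot: [-2.394, -2.033, -0.0]
contact_force: [-0.3, -0.0, -2.1]
opening: 0.008
grip_force: 88.9
roll -0.002 then tx 534.9 ty -64.5 tz 94.7 now [ 578.4 -260.   140.7] 1.408 t 12.95 tilt [ 0. -0. -1.]
[-0.31801725 -0.01116813 -2.12912803] 0.00800840498519019
```

```bash
python3 -m handwheel '[{"tx":15,"ty":-1.8,"tz":0,"roll":0},{"tx":25,"ty":-3,"tz":0,"roll":0},{"tx":33,"ty":-4,"tz":0,"roll":0},{"tx":33,"ty":-4,"tz":0,"roll":0},{"tx":33,"ty":-4,"tz":0,"roll":0},{"tx":33,"ty":-4,"tz":0,"roll":0},{"tx":33,"ty":-4,"tz":0,"roll":0},{"tx":33,"ty":-4,"tz":0,"roll":0},{"tx":33,"ty":-4,"tz":0,"roll":0},{"tx":33,"ty":-4,"tz":0,"roll":0},{"tx":33,"ty":-4,"tz":0,"roll":0},{"tx":33,"ty":-4,"tz":0,"roll":0}]'
python3 -m handwheel '[{"tx":33,"ty":-4,"tz":0,"roll":0},{"tx":33,"ty":-4,"tz":0,"roll":0},{"tx":33,"ty":-4,"tz":0,"roll":0},{"tx":33,"ty":-4,"tz":0,"roll":0},{"tx":20,"ty":-2.4,"tz":0,"roll":0},{"tx":13,"ty":-1.5,"tz":0,"roll":0},{"tx":0,"ty":0,"tz":0,"roll":0},{"tx":0,"ty":0,"tz":0,"roll":0}]'
python3 -c "
from h import *
go(600.4,278.3,46,1.41);shot('scene','s2')"
```

```text
t: 13.95
tool_pos: [0.5931, 0.1145, 0.1405]
tool_rot: [-2.39, -2.039, -0.0]
contact_force: [0.9, -0.5, -1.8]
opening: 0.0078
grip_force: 88.9
t: 14.62
tool_pos: [0.6002, 0.2784, 0.1402]
tool_rot: [2.39, 2.038, -0.001]
contact_force: [-0.0, -0.3, -2.2]
opening: 0.0077
grip_force: 88.9
roll 0.002 then tx -0.1 ty 0.3 tz 94.2 now [600.2 278.4 140.2] 1.412 t 14.62 tilt [-0.001 -0.    -1.   ]
```

View pics/s2.png

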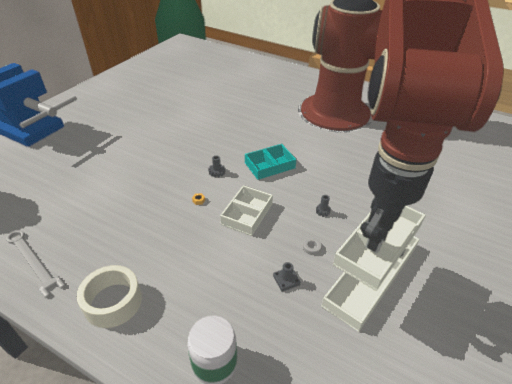

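The middle tray hangs level over the long one at (380,240), parallel to it. Lowering.

```bash
python3 -m handwheel '[{"tx":0,"ty":0,"tz":15,"roll":0},{"tx":0,"ty":0,"tz":22,"roll":0},{"tx":0,"ty":0,"tz":20,"roll":0},{"tx":0,"ty":0,"tz":14,"roll":0},{"tx":0,"ty":0,"tz":10,"roll":0},{"tx":0,"ty":0,"tz":6,"roll":0},{"tx":0,"ty":0,"tz":4,"roll":0},{"tx":0,"ty":0,"tz":3,"roll":0},{"tx":0,"ty":0,"tz":1.5,"roll":0},{"tx":0,"ty":0,"tz":1.5,"roll":0},{"tx":0,"ty":0,"tz":0,"roll":0},{"tx":0,"ty":0,"tz":0,"roll":0}]'
python3 -c "
from h import *
go(600.4,278.3,42,1.41)"
```

```text
t: 15.67
tool_pos: [0.601, 0.2784, 0.044]
tool_rot: [2.392, 2.035, 0.002]
contact_force: [0.1, 0.3, -2.9]
opening: 0.0079
grip_force: 88.9
roll -0.000 then tx -0.2 ty -0.6 tz 2.0 now [601.  278.4  44. ] 1.41 t 15.67 tilt [ 0.001  0.001 -1.   ]
```

```bash
python3 -m handwheel '[{"tx":0,"ty":0,"tz":1.5,"roll":0},{"tx":0,"ty":0,"tz":1,"roll":0},{"tx":0,"ty":0,"tz":0.5,"roll":0},{"tx":0,"ty":0,"tz":0,"roll":0},{"tx":0,"ty":0,"tz":0,"roll":0}]'
python3 -m handwheel '[{"tx":0,"ty":0,"tz":0,"roll":0},{"tx":0,"ty":0,"tz":0,"roll":0},{"tx":0,"ty":0,"tz":0,"roll":0},{"tx":0,"ty":0,"tz":-5,"roll":0},{"tx":0,"ty":0,"tz":-15,"roll":0},{"tx":0,"ty":0,"tz":-25,"roll":0},{"tx":0,"ty":0,"tz":-30,"roll":0},{"tx":0,"ty":0,"tz":-30,"roll":0},{"tx":0,"ty":0,"tz":-15,"roll":0},{"tx":0,"ty":0,"tz":0,"roll":0.12},{"tx":0,"ty":0,"tz":0,"roll":0.12},{"tx":0,"ty":0,"tz":0,"roll":0.12}]' 24
python3 -c "
from h import *
go(438.4,-148.3,20,-.16)"
```

```text
t: 16.08
tool_pos: [0.6012, 0.2785, 0.0421]
tool_rot: [2.393, 2.036, 0.001]
contact_force: [-3.3, -1.2, 5.5]
opening: 0.0079
grip_force: 90.0
t: 17.08
tool_pos: [0.6009, 0.2783, 0.1616]
tool_rot: [2.723, 1.566, 0.003]
contact_force: [0.2, -1.1, -0.1]
opening: 0.024
grip_force: 0.0
roll 1.204 then tx -92.5 ty 447.0 tz 141.6 now [600.9 278.3 161.6] 1.044 t 17.08 tilt [ 0.001  0.001 -1.   ]
```

```bash
python3 -m handwheel '[{"tx":0,"ty":0,"tz":0,"roll":0.12},{"tx":0,"ty":0,"tz":0,"roll":0.12},{"tx":0,"ty":0,"tz":0,"roll":0.12},{"tx":0,"ty":0,"tz":0,"roll":0.12},{"tx":0,"ty":0,"tz":0,"roll":0.12},{"tx":0,"ty":0,"tz":0,"roll":0.12},{"tx":0,"ty":0,"tz":0,"roll":0.12},{"tx":0,"ty":0,"tz":0,"roll":0.12},{"tx":0,"ty":0,"tz":0,"roll":0.12},{"tx":0,"ty":0,"tz":0,"roll":0.12}]' 46
python3 -m handwheel '[{"tx":-7,"ty":34,"tz":0,"roll":0},{"tx":-7,"ty":34,"tz":0,"roll":0},{"tx":-7,"ty":34,"tz":0,"roll":0},{"tx":-7,"ty":34,"tz":0,"roll":0},{"tx":-7,"ty":34,"tz":0,"roll":0},{"tx":-7,"ty":34,"tz":0,"roll":0},{"tx":-7,"ty":34,"tz":0,"roll":0},{"tx":-7,"ty":34,"tz":0,"roll":0},{"tx":-7,"ty":34,"tz":0,"roll":0},{"tx":-7,"ty":34,"tz":0,"roll":0},{"tx":-7,"ty":34,"tz":0,"roll":0},{"tx":-7,"ty":34,"tz":0,"roll":0}]'
python3 -m handwheel '[{"tx":-5,"ty":25,"tz":0,"roll":0},{"tx":-3,"ty":14,"tz":0,"roll":0},{"tx":0,"ty":0,"tz":0,"roll":0}]'
python3 -c "
from h import *
go(438.4,-148.3,20,-.16);shot('top','t2')
tray('t2',546,287,140,.03);tray('t2',581,281,110,.06)"
```

```text
t: 17.92
tool_pos: [0.6006, 0.2782, 0.1607]
tool_rot: [-3.132, 0.245, -0.0]
contact_force: [-0.3, -0.5, 0.4]
opening: 0.0461
grip_force: 0.0
t: 18.92
tool_pos: [0.4557, -0.114, 0.1609]
tool_rot: [3.132, -0.235, 0.002]
contact_force: [1.1, -1.0, -0.7]
opening: 0.0463
grip_force: 0.0
t: 19.17
tool_pos: [0.442, -0.1523, 0.1609]
tool_rot: [3.131, -0.242, 0.001]
contact_force: [-1.4, -0.1, 0.2]
opening: 0.0459
grip_force: 0.0
roll 0.006 then tx -4.2 ty -3.4 tz 140.9 now [ 442.  -152.3  160.9] -0.154 t 19.17 tilt [ 0.001  0.001 -1.   ]
c [545.4 286.4] size [244.1  78.1] yaw -0.163 divider at 26.8 1553
c [584.5 281.5] size [172.2  78.1] yaw -0.169 divider at 17.5 118
```

Middle tray seated: centre (584.5,281.5) against (581.6,281.3) expected, yaw within 0.01 rad. Next the medium gear.

```bash
python3 -m handwheel '[{"tx":-4,"ty":-3.5,"tz":10,"roll":0.006},{"tx":0,"ty":0,"tz":26,"roll":0},{"tx":0,"ty":0,"tz":26,"roll":0},{"tx":0,"ty":0,"tz":26,"roll":0},{"tx":0,"ty":0,"tz":20,"roll":0},{"tx":0,"ty":0,"tz":14,"roll":0},{"tx":0,"ty":0,"tz":10,"roll":0},{"tx":0,"ty":0,"tz":6,"roll":0},{"tx":0,"ty":0,"tz":0,"roll":0},{"tx":0,"ty":0,"tz":0,"roll":0}]'
python3 -m handwheel '[{"tx":0,"ty":0,"tz":0,"roll":0},{"tx":0,"ty":0,"tz":0,"roll":0},{"tx":0,"ty":0,"tz":0,"roll":0},{"tx":0,"ty":0,"tz":0,"roll":0},{"tx":0,"ty":0,"tz":0,"roll":0},{"tx":0,"ty":0,"tz":0,"roll":0}]' 8 60
python3 -m handwheel '[{"tx":0,"ty":0,"tz":-5,"roll":0},{"tx":0,"ty":0,"tz":-15,"roll":0},{"tx":0,"ty":0,"tz":-25,"roll":0},{"tx":0,"ty":0,"tz":-25,"roll":0},{"tx":0,"ty":0,"tz":-25,"roll":0},{"tx":0,"ty":0,"tz":-20,"roll":0},{"tx":0,"ty":0,"tz":-10,"roll":0},{"tx":0,"ty":0,"tz":0,"roll":0}]'
python3 -c "
from h import *
go(635.3,272.9,57,-.16)"
```

```text
t: 20.05
tool_pos: [0.4397, -0.1456, 0.0226]
tool_rot: [3.132, -0.244, 0.001]
contact_force: [1.1, 0.3, 0.8]
opening: 0.046
grip_force: 0.0
t: 20.55
tool_pos: [0.4405, -0.1466, 0.0238]
tool_rot: [3.131, -0.245, 0.004]
contact_force: [-0.1, -0.2, 6.8]
opening: 0.0175
grip_force: 58.8
t: 21.22
tool_pos: [0.4406, -0.1466, 0.1498]
tool_rot: [3.13, -0.245, 0.007]
contact_force: [1.0, 0.6, -2.9]
opening: 0.0177
grip_force: 58.7
roll 0.004 then tx 125.4 ty -445.1 tz 92.8 now [ 440.6 -146.6  149.8] -0.156 t 21.22 tilt [ 0.004  0.001 -1.   ]
```

```bash
python3 -m handwheel '[{"tx":4.5,"ty":-16,"tz":0,"roll":0.004},{"tx":7,"ty":-25,"tz":0,"roll":0},{"tx":9.5,"ty":-33.7,"tz":0,"roll":0},{"tx":9.5,"ty":-33.7,"tz":0,"roll":0},{"tx":9.5,"ty":-33.7,"tz":0,"roll":0},{"tx":9.5,"ty":-33.7,"tz":0,"roll":0},{"tx":9.5,"ty":-33.7,"tz":0,"roll":0},{"tx":9.5,"ty":-33.7,"tz":0,"roll":0},{"tx":9.5,"ty":-33.7,"tz":0,"roll":0},{"tx":9.5,"ty":-33.7,"tz":0,"roll":0},{"tx":9.5,"ty":-33.7,"tz":0,"roll":0},{"tx":9.5,"ty":-33.7,"tz":0,"roll":0}]'
python3 -m handwheel '[{"tx":9.5,"ty":-33.7,"tz":0,"roll":0},{"tx":6,"ty":-21,"tz":0,"roll":0},{"tx":4,"ty":-12.4,"tz":0,"roll":0},{"tx":0,"ty":0,"tz":0,"roll":0},{"tx":0,"ty":0,"tz":0,"roll":0},{"tx":0,"ty":0,"tz":0,"roll":0}]'
python3 -c "
from h import *
go(636,272.9,57,-.16);shot('wrist','w3')"
```

```text
t: 22.22
tool_pos: [0.6037, 0.2117, 0.1441]
tool_rot: [3.13, -0.251, -0.007]
contact_force: [0.2, -0.5, -1.6]
opening: 0.0177
grip_force: 58.9
t: 22.72
tool_pos: [0.6335, 0.2724, 0.1453]
tool_rot: [3.13, -0.252, -0.005]
contact_force: [-0.5, -0.7, -2.1]
opening: 0.0178
grip_force: 59.0
roll -0.001 then tx 2.4 ty -0.9 tz 88.3 now [633.5 272.4 145.3] -0.161 t 22.72 tilt [-0.003  0.002 -1.   ]
```

View pics/w3.png

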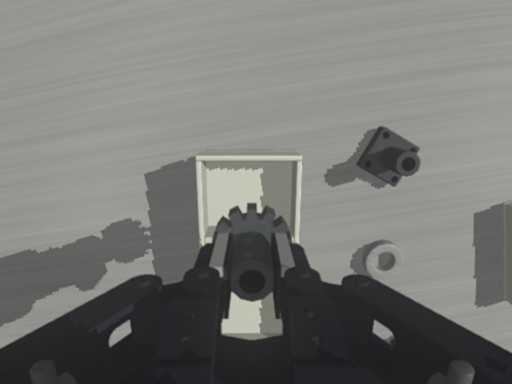

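The medium gear is upright and centred over the open bay (tray end wall at row 155, side walls at columns 200 and 300). Lowering.

```bash
python3 -m handwheel '[{"tx":2,"ty":0,"tz":15,"roll":0},{"tx":0,"ty":0,"tz":22,"roll":0},{"tx":0,"ty":0,"tz":20,"roll":0},{"tx":0,"ty":0,"tz":12,"roll":0},{"tx":0,"ty":0,"tz":6,"roll":0},{"tx":0,"ty":0,"tz":4,"roll":0},{"tx":0,"ty":0,"tz":3,"roll":0},{"tx":0,"ty":0,"tz":2,"roll":0},{"tx":0,"ty":0,"tz":2,"roll":0},{"tx":0,"ty":0,"tz":0,"roll":0},{"tx":0,"ty":0,"tz":0,"roll":0}]'
python3 -c "
from h import *
go(636,272.9,57.5,-.16)"
```

```text
t: 23.68
tool_pos: [0.637, 0.2732, 0.062]
tool_rot: [-3.131, 0.251, -0.002]
contact_force: [-0.3, 0.2, -1.3]
opening: 0.0179
grip_force: 59.0
roll -0.000 then tx -1.0 ty 0.5 tz 4.5 now [637.  273.2  62. ] -0.16 t 23.68 tilt [ 0.001 -0.001 -1.   ]
```

```bash
python3 -m handwheel '[{"tx":0,"ty":0,"tz":1.5,"roll":0},{"tx":0,"ty":0,"tz":1.5,"roll":0},{"tx":0,"ty":0,"tz":1.5,"roll":0},{"tx":0,"ty":0,"tz":0.5,"roll":0},{"tx":0,"ty":0,"tz":0,"roll":0},{"tx":0,"ty":0,"tz":0,"roll":0}]'
```

```text
t: 24.18
tool_pos: [0.6369, 0.2732, 0.0579]
tool_rot: [-3.131, 0.251, -0.001]
contact_force: [-3.5, -1.4, 5.3]
opening: 0.0176
grip_force: 59.9
```

```bash
python3 -m handwheel '[{"tx":0,"ty":0,"tz":0,"roll":0},{"tx":0,"ty":0,"tz":0,"roll":0},{"tx":0,"ty":0,"tz":0,"roll":0},{"tx":0,"ty":0,"tz":-5,"roll":0},{"tx":0,"ty":0,"tz":-15,"roll":0},{"tx":0,"ty":0,"tz":-25,"roll":0},{"tx":0,"ty":0,"tz":-30,"roll":0},{"tx":0,"ty":0,"tz":-25,"roll":0},{"tx":0,"ty":0,"tz":-10,"roll":-0.121},{"tx":0,"ty":0,"tz":0,"roll":-0.121},{"tx":0,"ty":0,"tz":0,"roll":-0.121},{"tx":0,"ty":0,"tz":0,"roll":-0.121}]' 27
python3 -m handwheel '[{"tx":0,"ty":0,"tz":0,"roll":-0.121},{"tx":0,"ty":0,"tz":0,"roll":-0.121},{"tx":0,"ty":0,"tz":0,"roll":-0.121},{"tx":0,"ty":0,"tz":0,"roll":-0.121},{"tx":0,"ty":0,"tz":0,"roll":-0.121},{"tx":0,"ty":0,"tz":0,"roll":-0.121},{"tx":0,"ty":0,"tz":0,"roll":-0.121},{"tx":0,"ty":0,"tz":0,"roll":-0.121},{"tx":0,"ty":0,"tz":0,"roll":-0.121},{"tx":0,"ty":0,"tz":0,"roll":-0.121},{"tx":0,"ty":0,"tz":0,"roll":-0.121}]'
python3 -c "
from h import *
go(527.6,-7.2,11,1.652)"
```

```text
t: 25.18
tool_pos: [0.6373, 0.2733, 0.1688]
tool_rot: [-3.099, -0.516, -0.004]
contact_force: [0.7, 0.9, -0.3]
opening: 0.0269
grip_force: 0.0
t: 26.1
tool_pos: [0.637, 0.2732, 0.168]
tool_rot: [2.119, 2.319, 0.002]
contact_force: [-0.6, 0.1, 0.2]
opening: 0.0268
grip_force: 0.0
roll 0.009 then tx -270.6 ty -131.8 tz 157.0 now [637.  273.2 168. ] 1.661 t 26.1 tilt [ 0.     0.002 -1.   ]
```

```bash
python3 -m handwheel '[{"tx":-15,"ty":-7.3,"tz":0,"roll":0.009},{"tx":-32,"ty":-15.6,"tz":0,"roll":0},{"tx":-32,"ty":-15.6,"tz":0,"roll":0},{"tx":-32,"ty":-15.6,"tz":0,"roll":0},{"tx":-32,"ty":-15.6,"tz":0,"roll":0},{"tx":-32,"ty":-15.6,"tz":0,"roll":0},{"tx":-32,"ty":-15.6,"tz":0,"roll":0},{"tx":-32,"ty":-15.6,"tz":0,"roll":0},{"tx":-20,"ty":-9.8,"tz":0,"roll":0},{"tx":-11.6,"ty":-5.5,"tz":0,"roll":0},{"tx":0,"ty":0,"tz":0,"roll":0},{"tx":0,"ty":0,"tz":0,"roll":0}]'
python3 -c "
from h import *
go(527.6,-7.2,11,1.652);shot('wrist','w4');shot('top','t4')"
```

```text
t: 27.1
tool_pos: [0.5261, -0.0067, 0.1673]
tool_rot: [2.137, 2.301, 0.002]
contact_force: [-0.2, 0.1, -0.6]
opening: 0.0269
grip_force: 0.0
roll -0.007 then tx -0.7 ty 1.4 tz 156.3 now [526.1  -6.7 167.3] 1.645 t 27.1 tilt [ 0.     0.002 -1.   ]
```

View pics/w4.png

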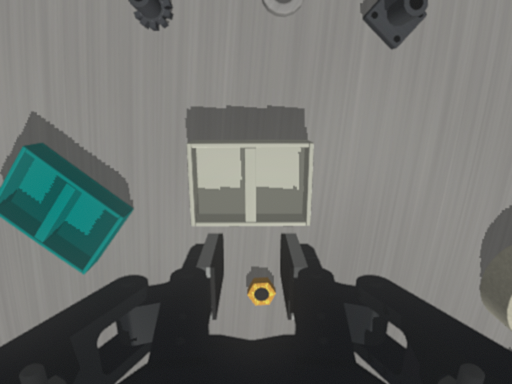

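View pics/t4.png

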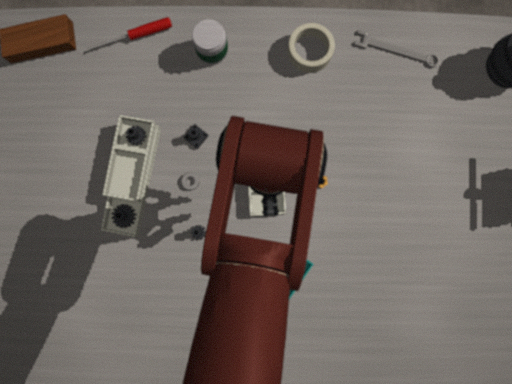

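The wrist view shows the white tray's divider at column 250, between the fingers. The top view shows the large gear at (123,215) and the medium at (135,134), each in its own bay. Pinch the top tray.

```bash
python3 -m handwheel '[{"tx":-0.5,"ty":1,"tz":20,"roll":0},{"tx":0,"ty":0,"tz":30,"roll":0},{"tx":0,"ty":0,"tz":30,"roll":0},{"tx":0,"ty":0,"tz":30,"roll":0},{"tx":0,"ty":0,"tz":20,"roll":0},{"tx":0,"ty":0,"tz":12,"roll":0},{"tx":0,"ty":0,"tz":8,"roll":0},{"tx":0,"ty":0,"tz":5,"roll":0},{"tx":0,"ty":0,"tz":0,"roll":0},{"tx":0,"ty":0,"tz":0,"roll":0}]'
python3 -m handwheel '[{"tx":0,"ty":0,"tz":0,"roll":0},{"tx":0,"ty":0,"tz":0,"roll":0},{"tx":0,"ty":0,"tz":0,"roll":0},{"tx":0,"ty":0,"tz":0,"roll":0},{"tx":0,"ty":0,"tz":0,"roll":0},{"tx":0,"ty":0,"tz":0,"roll":0}]' 3 80
python3 -m handwheel '[{"tx":0,"ty":0,"tz":-5,"roll":0},{"tx":0,"ty":0,"tz":-15,"roll":0},{"tx":0,"ty":0,"tz":-25,"roll":0},{"tx":0,"ty":0,"tz":-30,"roll":0},{"tx":0,"ty":0,"tz":-30,"roll":0},{"tx":0,"ty":0,"tz":-30,"roll":0},{"tx":0,"ty":0,"tz":-20,"roll":0},{"tx":0,"ty":0,"tz":-5,"roll":0.1},{"tx":0,"ty":0,"tz":0,"roll":0.1},{"tx":0,"ty":0,"tz":0,"roll":0.04},{"tx":0,"ty":0,"tz":0,"roll":0}]'
python3 -c "
from h import *
go(552.5,286.5,76,1.406)"
```

```text
t: 28.03
tool_pos: [0.5278, -0.0071, 0.0124]
tool_rot: [2.135, 2.302, 0.002]
contact_force: [-0.4, 0.2, -0.6]
opening: 0.027
grip_force: 0.0
t: 28.53
tool_pos: [0.5279, -0.0073, 0.0131]
tool_rot: [2.135, 2.302, 0.002]
contact_force: [-0.7, 0.2, 5.5]
opening: 0.0079
grip_force: 81.4
t: 29.45
tool_pos: [0.5262, -0.0071, 0.1712]
tool_rot: [-2.397, -2.03, 0.0]
contact_force: [-0.4, 0.1, -0.9]
opening: 0.0078
grip_force: 80.3
roll -0.001 then tx 293.9 ty -22.3 tz 95.2 now [526.2  -7.1 171.2] 1.405 t 29.45 tilt [-0. -0. -1.]
```

```bash
python3 -m handwheel '[{"tx":15,"ty":-1.2,"tz":0,"roll":0},{"tx":25,"ty":-1.9,"tz":0,"roll":0},{"tx":33,"ty":-2.5,"tz":0,"roll":0},{"tx":33,"ty":-2.5,"tz":0,"roll":0},{"tx":33,"ty":-2.5,"tz":0,"roll":0},{"tx":33,"ty":-2.5,"tz":0,"roll":0},{"tx":33,"ty":-2.5,"tz":0,"roll":0},{"tx":33,"ty":-2.5,"tz":0,"roll":0},{"tx":25,"ty":-1.9,"tz":0,"roll":0},{"tx":18,"ty":-1.4,"tz":0,"roll":0},{"tx":12.9,"ty":-0.9,"tz":0,"roll":0},{"tx":0,"ty":0,"tz":0,"roll":0}]'
python3 -m handwheel '[{"tx":0,"ty":0,"tz":10,"roll":0},{"tx":0,"ty":0,"tz":20,"roll":0},{"tx":0,"ty":0,"tz":20,"roll":0},{"tx":0,"ty":0,"tz":10,"roll":0},{"tx":0,"ty":0,"tz":0,"roll":0},{"tx":0,"ty":0,"tz":0,"roll":0}]'
python3 -c "
from h import *
go(552.5,286.5,75,1.406);shot('scene','s4');shot('wrist','w5')
import cv2
a=cv2.imread('pics/s4.png')[170:350,280:480];b=cv2.imread('pics/w5.png')
cv2.imwrite('pics/c5.png',cv2.hconcat([cv2.resize(a,(400,360)),cv2.resize(b,(400,360))]))"
```

```text
t: 30.45
tool_pos: [0.5525, 0.2883, 0.1707]
tool_rot: [-2.393, -2.034, 0.001]
contact_force: [-0.1, -0.8, -1.8]
opening: 0.008
grip_force: 80.3
t: 30.95
tool_pos: [0.5525, 0.2853, 0.1104]
tool_rot: [-2.398, -2.029, 0.003]
contact_force: [0.0, -0.0, -2.2]
opening: 0.0083
grip_force: 80.2
roll -0.001 then tx 1.1 ty -0.2 tz 35.4 now [552.5 285.3 110.4] 1.405 t 30.95 tilt [-0.001 -0.002 -1.   ]
```

View pics/c5.png

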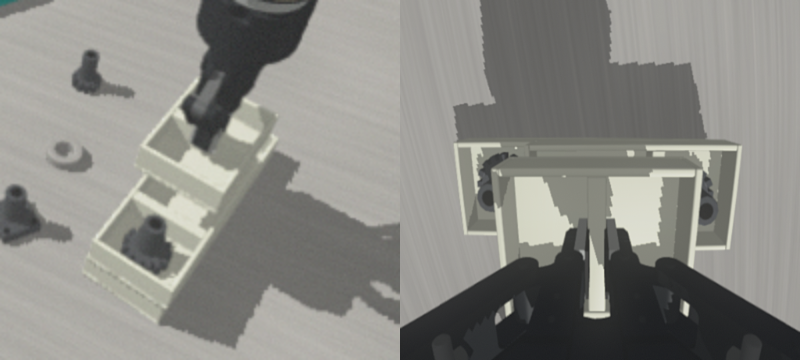

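The top tray hangs level above the middle one, clear of both gears. Lowering.

```bash
python3 -m handwheel '[{"tx":0.6,"ty":0,"tz":8,"roll":0},{"tx":0,"ty":0,"tz":10,"roll":0},{"tx":0,"ty":0,"tz":6,"roll":0},{"tx":0,"ty":0,"tz":4,"roll":0},{"tx":0,"ty":0,"tz":3,"roll":0},{"tx":0,"ty":0,"tz":2,"roll":0},{"tx":0,"ty":0,"tz":1,"roll":0},{"tx":0,"ty":0,"tz":0,"roll":0},{"tx":0,"ty":0,"tz":0,"roll":0}]'
python3 -c "
from h import *
go(552.5,286.5,73,1.406)"
```

```text
t: 31.8
tool_pos: [0.5532, 0.2871, 0.0776]
tool_rot: [2.397, 2.031, 0.001]
contact_force: [-0.8, 0.7, -1.1]
opening: 0.0079
grip_force: 80.3
roll -0.000 then tx -0.7 ty -0.6 tz 4.6 now [553.2 287.1  77.6] 1.406 t 31.8 tilt [ 0.  0. -1.]
```

```bash
python3 -m handwheel '[{"tx":0,"ty":0,"tz":1.5,"roll":0},{"tx":0,"ty":0,"tz":1.5,"roll":0},{"tx":0,"ty":0,"tz":1.2,"roll":0},{"tx":0,"ty":0,"tz":0.6,"roll":0},{"tx":0,"ty":0,"tz":0,"roll":0},{"tx":0,"ty":0,"tz":0,"roll":0}]'
```

```text
t: 32.3
tool_pos: [0.5532, 0.2871, 0.0731]
tool_rot: [2.397, 2.031, 0.001]
contact_force: [-1.7, -2.0, 1.9]
opening: 0.0076
grip_force: 80.9
```

```bash
python3 -m handwheel '[{"tx":0,"ty":0,"tz":0,"roll":0},{"tx":0,"ty":0,"tz":0,"roll":0},{"tx":0,"ty":0,"tz":0,"roll":0},{"tx":0,"ty":0,"tz":-5,"roll":0},{"tx":0,"ty":0,"tz":-15,"roll":0},{"tx":0,"ty":0,"tz":-25,"roll":0},{"tx":0,"ty":0,"tz":-30,"roll":0},{"tx":0,"ty":0,"tz":-25,"roll":0},{"tx":0,"ty":0,"tz":0,"roll":0.1205},{"tx":0,"ty":0,"tz":0,"roll":0.1205},{"tx":0,"ty":0,"tz":0,"roll":0.1205},{"tx":0,"ty":0,"tz":0,"roll":0.1205}]' 22
python3 -m handwheel '[{"tx":0,"ty":0,"tz":0,"roll":0.1205},{"tx":0,"ty":0,"tz":0,"roll":0.1205},{"tx":0,"ty":0,"tz":0,"roll":0.1205},{"tx":0,"ty":0,"tz":0,"roll":0.1205},{"tx":0,"ty":0,"tz":0,"roll":0.1205},{"tx":0,"ty":0,"tz":0,"roll":0.1205},{"tx":0,"ty":0,"tz":0,"roll":0.1205},{"tx":0,"ty":0,"tz":0,"roll":0.1205},{"tx":0,"ty":0,"tz":0,"roll":0.1205},{"tx":0,"ty":0,"tz":0,"roll":0}]' 44
python3 -c "
from h import *
go(432.3,137,20,-.16)"
```

```text
t: 33.3
tool_pos: [0.5532, 0.2871, 0.1733]
tool_rot: [2.816, 1.392, 0.002]
contact_force: [0.4, -0.2, -0.2]
opening: 0.0221
grip_force: 0.0
t: 34.13
tool_pos: [0.5531, 0.2871, 0.1729]
tool_rot: [-3.131, 0.255, -0.001]
contact_force: [0.2, -0.3, -0.7]
opening: 0.0445
grip_force: 0.0
roll -0.003 then tx -95.4 ty 167.4 tz 152.9 now [553.1 287.1 172.9] -0.163 t 34.13 tilt [ 0. -0. -1.]
```

```bash
python3 -m handwheel '[{"tx":-12,"ty":21,"tz":0,"roll":0},{"tx":-18,"ty":31.5,"tz":0,"roll":0},{"tx":-18,"ty":31.5,"tz":0,"roll":0},{"tx":-18,"ty":31.5,"tz":0,"roll":0},{"tx":-18,"ty":31.5,"tz":0,"roll":0},{"tx":-11.4,"ty":20.4,"tz":0,"roll":0},{"tx":0,"ty":0,"tz":0,"roll":0},{"tx":0,"ty":0,"tz":0,"roll":0}]'
python3 -c "
from h import *
go(432.3,137,20,-.16);shot('top','t5');tray('t5',552,286,75,.09)"
python3 -m handwheel '[{"tx":0,"ty":0,"tz":30,"roll":0},{"tx":0,"ty":0,"tz":30,"roll":0},{"tx":0,"ty":0,"tz":30,"roll":0},{"tx":0,"ty":0,"tz":25,"roll":0},{"tx":0,"ty":0,"tz":15,"roll":0},{"tx":0,"ty":0,"tz":10,"roll":0},{"tx":0,"ty":0,"tz":7,"roll":0},{"tx":0,"ty":0,"tz":3,"roll":0},{"tx":0,"ty":0,"tz":0,"roll":0},{"tx":0,"ty":0,"tz":0,"roll":0}]'
python3 -m handwheel '[{"tx":0,"ty":0,"tz":0,"roll":0},{"tx":0,"ty":0,"tz":0,"roll":0},{"tx":0,"ty":0,"tz":0,"roll":0},{"tx":0,"ty":0,"tz":0,"roll":0},{"tx":0,"ty":0,"tz":0,"roll":0},{"tx":0,"ty":0,"tz":0,"roll":0}]' 6 50
python3 -c "
from h import *
go(432.3,137,20,-.16)"
```

```text
t: 34.8
tool_pos: [0.4319, 0.1365, 0.1729]
tool_rot: [-3.131, 0.251, -0.002]
contact_force: [-0.1, -0.4, 0.4]
opening: 0.0436
grip_force: 0.0
roll 0.000 then tx 0.3 ty -0.5 tz 152.9 now [431.9 136.5 172.9] -0.16 t 34.8 tilt [ 0.002 -0.001 -1.   ]
c [555.1 287.1] size [109.4  77.9] yaw -0.172 divider at 0.1 114
t: 35.68
tool_pos: [0.4331, 0.1374, 0.0235]
tool_rot: [-3.131, 0.251, -0.003]
contact_force: [0.6, -0.2, 0.5]
opening: 0.044
grip_force: 0.0
t: 36.18
tool_pos: [0.4331, 0.1373, 0.0237]
tool_rot: [-3.131, 0.252, -0.003]
contact_force: [0.0, 1.1, 5.2]
opening: 0.0166
grip_force: 49.0
roll -0.001 then tx -0.8 ty 0.4 tz 3.7 now [433.1 137.3  23.7] -0.161 t 36.18 tilt [ 0.002 -0.001 -1.   ]
```

```bash
python3 -m handwheel '[{"tx":0,"ty":0,"tz":-5,"roll":0},{"tx":0,"ty":0,"tz":-15,"roll":0},{"tx":0,"ty":0,"tz":-28,"roll":0},{"tx":0,"ty":0,"tz":-32,"roll":0},{"tx":0,"ty":0,"tz":-32,"roll":0},{"tx":0,"ty":0,"tz":-28,"roll":0},{"tx":0,"ty":0,"tz":-15,"roll":0},{"tx":0,"ty":0,"tz":0,"roll":0}]'
python3 -c "
from h import *
go(526.4,291.6,88,-.163)"
```

```text
t: 36.85
tool_pos: [0.4342, 0.1373, 0.1818]
tool_rot: [-3.13, 0.252, -0.012]
contact_force: [0.1, -0.5, -2.2]
opening: 0.016
grip_force: 48.8
roll 0.002 then tx 66.0 ty -167.2 tz 93.8 now [434.2 137.3 181.8] -0.161 t 36.85 tilt [ 0.007 -0.002 -1.   ]
```

```bash
python3 -m handwheel '[{"tx":6,"ty":-15.2,"tz":0,"roll":0},{"tx":10,"ty":-25.3,"tz":0,"roll":0},{"tx":12,"ty":-30.4,"tz":0,"roll":0},{"tx":12,"ty":-30.4,"tz":0,"roll":0},{"tx":12,"ty":-30.4,"tz":0,"roll":0},{"tx":8,"ty":-20.3,"tz":0,"roll":0},{"tx":6,"ty":-15.2,"tz":0,"roll":0},{"tx":0,"ty":0,"tz":0,"roll":0},{"tx":0,"ty":0,"tz":15,"roll":0},{"tx":0,"ty":0,"tz":15,"roll":0},{"tx":0,"ty":0,"tz":0,"roll":0},{"tx":0,"ty":0,"tz":0,"roll":0}]'
python3 -c "
from h import *
go(526.4,291.6,88,-.163);shot('wrist','w6')"
```

```text
t: 37.85
tool_pos: [0.5221, 0.2903, 0.1449]
tool_rot: [3.129, -0.253, -0.007]
contact_force: [1.1, -0.7, -0.7]
opening: 0.0161
grip_force: 49.1
roll 0.002 then tx 4.0 ty -2.0 tz 56.9 now [522.1 290.3 144.9] -0.161 t 37.85 tilt [-0.004  0.003 -1.   ]
```

View pics/w6.png

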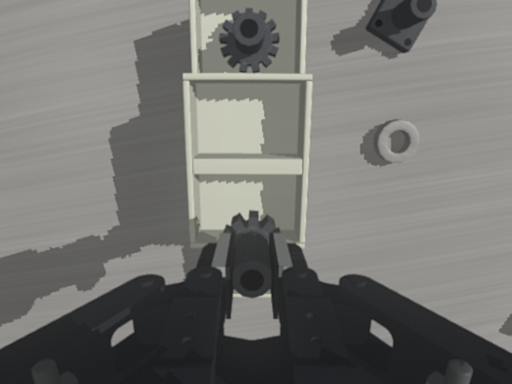

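The small gear is upright over the near bay (divider at row 165). Lowering.

```bash
python3 -m handwheel '[{"tx":2,"ty":-1,"tz":12,"roll":0},{"tx":0,"ty":0,"tz":16,"roll":0},{"tx":0,"ty":0,"tz":10,"roll":0},{"tx":0,"ty":0,"tz":6,"roll":0},{"tx":0,"ty":0,"tz":4,"roll":0},{"tx":0,"ty":0,"tz":3,"roll":0},{"tx":0,"ty":0,"tz":2,"roll":0},{"tx":0,"ty":0,"tz":0,"roll":0},{"tx":0,"ty":0,"tz":0,"roll":0}]'
python3 -c "
from h import *
go(526.4,291.6,88,-.163)"
```

```text
t: 38.65
tool_pos: [0.5264, 0.2924, 0.095]
tool_rot: [-3.131, 0.252, -0.001]
contact_force: [-1.1, 0.8, -1.3]
opening: 0.016
grip_force: 49.1
roll 0.002 then tx 0.1 ty 0.8 tz 7.0 now [526.4 292.4  95. ] -0.161 t 38.65 tilt [ 0.001 -0.    -1.   ]
```

```bash
python3 -m handwheel '[{"tx":0,"ty":0,"tz":2,"roll":0},{"tx":0,"ty":0,"tz":2,"roll":0},{"tx":0,"ty":0,"tz":1.5,"roll":0},{"tx":0,"ty":0,"tz":1.2,"roll":0},{"tx":0,"ty":0,"tz":0.6,"roll":0},{"tx":0,"ty":0,"tz":0,"roll":0},{"tx":0,"ty":0,"tz":0,"roll":0}]'
```

```text
t: 39.23
tool_pos: [0.5262, 0.2922, 0.0878]
tool_rot: [3.131, -0.252, 0.0]
contact_force: [-2.6, -1.5, 3.8]
opening: 0.0161
grip_force: 49.7
```

Contact at the expected height. Release, lift, back away and check.

```bash
python3 -m handwheel '[{"tx":0,"ty":0,"tz":0,"roll":0},{"tx":0,"ty":0,"tz":0,"roll":0},{"tx":0,"ty":0,"tz":0,"roll":0},{"tx":0,"ty":0,"tz":-5,"roll":0},{"tx":0,"ty":0,"tz":-15,"roll":0},{"tx":0,"ty":0,"tz":-25,"roll":0},{"tx":0,"ty":0,"tz":-30,"roll":0},{"tx":0,"ty":0,"tz":-30,"roll":0},{"tx":0,"ty":0,"tz":-20,"roll":0},{"tx":0,"ty":30,"tz":0,"roll":0},{"tx":0,"ty":35,"tz":0,"roll":0},{"tx":0,"ty":35,"tz":0,"roll":0}]' 26
python3 -m handwheel '[{"tx":0,"ty":35,"tz":0,"roll":0},{"tx":0,"ty":35,"tz":0,"roll":0},{"tx":0,"ty":35,"tz":0,"roll":0},{"tx":0,"ty":35,"tz":0,"roll":0},{"tx":0,"ty":35,"tz":0,"roll":0},{"tx":0,"ty":0,"tz":0,"roll":0},{"tx":0,"ty":0,"tz":0,"roll":0}]'
python3 - <<'E'
from h import *
shot('top','t6');shot('scene','s6')
tray('t6',552,286,75,.09);tray('t6',583,281,100,.06);tray('t6',546,287,130,.03)
im,P=cloud('t6');Q=P.reshape(-1,3)*1000
for n,x,y,zt in(('L',463,301,50),('M',636,273,80),('S',526,292,110)):
    q=Q[(np.hypot(Q[:,0]-x,Q[:,1]-y)<18)&(np.abs(Q[:,2]-zt)<6)];print(n,q.mean(0).round(1),len(q))
a=cv2.imread('pics/t6.png')[100:250,85:225];b=cv2.imread('pics/s6.png')[170:350,280:450]
cv2.imwrite('pics/c6.png',cv2.hconcat([cv2.resize(a,(400,429),interpolation=2),cv2.resize(b,(400,429),interpolation=2)]))
E
```

```text
t: 40.23
tool_pos: [0.5102, 0.193, 0.2134]
tool_rot: [-3.131, 0.249, -0.003]
contact_force: [0.7, -1.1, -0.7]
opening: 0.0261
grip_force: 0.0
t: 40.82
tool_pos: [0.4821, 0.0193, 0.2126]
tool_rot: [-3.131, 0.258, -0.001]
contact_force: [-0.2, 0.8, -0.5]
opening: 0.026
grip_force: 0.0
c [555.  287.3] size [109.2  77.8] yaw -0.174 divider at -0.6 132
c [584.5 281.3] size [171.9  78.1] yaw -0.158 divider at -13.4 804
c [545.3 286.6] size [243.7  78.2] yaw -0.162 divider at 80.6 196
L [463.8 301.   48.7] 92
M [634.6 273.2  79. ] 79
S [525.4 292.3 108.8] 72
```

View pics/c6.png

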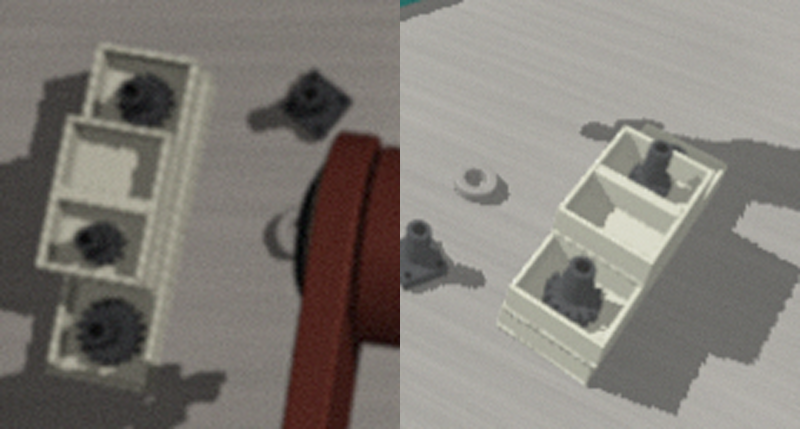

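All three trays are stacked square, within about 4 mm, and the hub tops stand at 49, 79 and 109 mm against 50, 80 and 110 expected. I hand in.

```bash
python3 -c "
from station import ctrl
print(ctrl.finish_job())"
```

```text
the job is handed in; nothing more can be done
None
```

I handed the job in at about 41 s of the 118 s allowed; no verdict came back, but the last pictures showed the trays stacked within about 4 mm and 0.02 rad of square, each gear flat in its own bay, and nothing else was handled.

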